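Pump up the vacuum fixture that holds a violin plate

TASK

Pump the wooden palm plunger of the blue vacuum fixture by pressing it right down with the fingertips and letting it spring back, again and again, until the red indicator pin beside it stands fully out with its whole green band showing. Then let the plunger come up and move clear. Nothing needs gripping: do not touch the pin or the violin plate, and leave the jar, the block plane and the chisel where they are.

Things in the scene. Friction and masses are not known exactly. Their poses are not given: they have to be found in the camera images.
- pump: Vacuum fixture fixed to the bench; its place varies, its yaw within 0.5 rad. Origin on the bench on the plunger's axis, z up. Blue block 100 mm (x, -50 to 50) by 185 mm (y, -55 to 130) by 60 mm high carries the plunger at x 0, y 0 and the indicator pin at x 0, y 95 mm. A round aluminium pod (62 mm radius) at x 190 mm holds the violin plate.
- plunger_top (a point): Centre of the top face of the plunger's round maple palm pad, 104 mm above the bench when up; moves with the plunger. The pad is 76 mm in diameter and 20 mm thick, nearly flat over the inner 60 mm, on a 22 mm steel stem.
- plunger (a joint): How far the plunger is pressed down, m: 0 = up, 0.0165 = on its stop. It slides straight down; a spring pushes it back up when let go (about 8 N at the top, 11 N at the bottom).
- pin (a joint): How far the pin has risen, m: starts at 0 to 0.008, fully out from 0.038, ends near 0.042. A ratchet lifts it as the plunger springs back up, by 6 to 16 mm after a full press (6 mm steps); it stays put on the down stroke. Three to five full presses are needed; press at least 15 mm down, short strokes lift less or nothing. Pumping on does no harm.
- pin_tip (a point): Top of the indicator pin, an upright red rod 15 mm thick, 6 mm above the block when the pin reads 0 and 48 mm above it (108 mm above the bench) when out. Below the red part is a green band 8 mm wide; its lower edge leaves the block when the pin is fully out. Not to be touched.
- plate: Unvarnished spruce violin top on the pod, 355 mm long (y) by 205 mm wide (x), fixed to the fixture; origin at the centre of its underside, 56 mm above the bench, its highest part about 67 mm above the bench. Nearest edge is 87 mm from the plunger's axis. Not to be touched.
- jar: Loose amber glue jar with a black lid, 60 mm in diameter, 85 mm tall, beside the fixture; origin at the centre of its underside. Leave it alone.
- plane: Loose steel block plane, 160 mm long (x) by 50 mm wide, about 60 mm high, beside the fixture; origin at the centre of its underside. Leave it alone.
- chisel: Loose wood chisel lying on the robot's side of the fixture, 250 mm long (x, handle towards -x), handle 25 mm thick; origin on the bench at mid length. Leave it alone.

How it is judged:
On the way, in this order (a step that is already met when the one before it is completed fails the run):
1. the pin has been pumped more than half way out (value of joint pin above 0.022 m), for 0.1 s.
2. the pin is fully out (value of joint pin above 0.038 m), for 0.1 s.
At the end, for the whole second after the job is handed in: The pin stands at least 38 mm out (whole green band showing) and the plunger is back up, within 4 mm of its top (value of joint pin above 0.038 m and value of joint plunger below 0.004 m); the robot touches nothing.
It fails at once if the pin is touched (contact force between any of the fingers, the arm and pin above 0.5 N).
It fails at once if the violin plate is touched (contact force between any of the fingers, the arm and plate above 0.5 N).
It fails at once if the jar is lifted or moved by more than 15 mm (distance of jar from where it was at the start of the episode above 0.015 m).
It fails at once if the plane is lifted or moved by more than 15 mm (distance of plane from where it was at the start of the episode above 0.015 m).
It fails at once if the chisel is lifted or moved by more than 15 mm (distance of chisel from where it was at the start of the episode above 0.015 m).
It also fails if it takes over 45 s, if anything falls off the work surface, if the arm or the gripper's body presses on something with over 40 N, if the wrist force passes 120 N, or if a joint passes its speed limit or range.

ROBOT

A 6-joint arm with a two-finger parallel gripper is mounted at the origin on the work surface. World frame = base frame: x ahead of the robot, y to its left, z up, the work surface at z = 0. Lengths are in m, angles in rad, forces in N, time in s.
With the tool pointing down it reaches from about 0.35 to 0.775 m from the base axis. Payload 5.5 kg.
Tool frame: the origin (TCP) lies midway between the tips of the shut fingers; the grasp point (between the pads) lies grasp_offset behind it (grasp_offset is the distance from the TCP to the grasp point, in m); z points along the fingers, y is the line along which they close (so a half turn about z gives the same grasp; the last joint's range is limited). The gripper opens to 85 mm and grips with 20 to 120 N. Pads are 22 mm wide; open, the fingers measure 114 mm over their backs; the gripper's body (76 mm by 85 mm) begins 54 mm behind the grasp point. The pads swing forward as they close: fully open they stand 13 mm farther back than shut.
Start: joints at [-1.406, 0.313, 0.046, 1.304, 0, 1.431], TCP at [0.173, -0.549, 0.231] pointing down, gripper open.
Joint ranges: [-2.76, 2.76], [-0.86, 1.69], [-1.03, 1.26], [-2.2, 2.34], [-1.47, 1.5], [-3.14, 3.14]. Speed limits (rad/s): [2.57, 2.57, 3.14, 3.14, 3.14, 3.14].

INTERFACE

Orientations are given as a unit quaternion [w, x, y, z].
In Python, from workcell import * gives the robot as it stands.
- The arm moves only by the tool step_arm, never from a script. Its argument "deltas" is a list of rows, each a list of 7 numbers: the shift along the world's x, y, z in mm, then the turn, a rotation vector about the world's x, y, z in degrees, then the gripper's target within -1 to 1 (fully open at 1, half-way at 0, shut at -1). A call has 1 to 5 rows; each row shifts and turns the commanded pose from where the row before left it; what a row does not reach is not made up. A row lasts 1/10 s, in which the tool goes at most 50 mm and 8.59 degrees, less where a joint would pass 70% of its speed; a pose out of reach is approached as far as the arm can. A call is refused whole if a number of a shift passes 50 or a number of a turn 8.59, either way. A call with a gripper value outside its range is refused whole. The fingers move at their own pace and stop on an object; "newtons" is the grip in N (left out, the last holds). Time passes only in rows, so rows that do not move let the fingers close. It gives the time, the measured TCP pose, the force, the opening and the grip force at its end, in the units of the state.
- get_state(): the state, without advancing time (a new reading comes with each control period).
- read_camera(name): name is "side" or "top" or "wrist"; returns a dict with "image" (420x560x3 uint8, red, green, blue), "z_map" (420x560 float32, m along the optical axis (not along the pixel's ray), 0 where there is no reading), "K" (3x3 intrinsics, pixels), "world_from_camera" (4x4, takes a point from camera to world coordinates). Camera axes: x right, y down, z forward; pixel columns grow to the right and rows downward; lengths in m; the calibration is good to about 2 mm. A picture is of the moment at which its call begins.
- hand_in(): hands the job in; it is judged then, once.
The state is a dict: "clock": time; "joint_pos": joint angles; "qvel": joint speeds; "tau": joint torques, N m; "tcp_pos": TCP position; "orientation": TCP orientation; "wrist_force": force on the tool from outside, world axes, zero at the start; "ft_torque": the same for the moment, N m; "finger_gap": finger opening in m; "grip_force": force on a finger pad.
Only numpy, scipy, OpenCV 4.12 (cv2) and the standard library are available. Lean on these libraries where they do the work, as an engineer would, in place of code of your own. Each camera call takes 0.05 s, during which the arm holds its last target. There are 200 camera calls.

## Working session

There is one attempt and no reset: what is moved stays moved. The work goes in short steps, Python scripts to look and compute and a tool call to move; the robot and the scene stay as the last step left them, time stands still between calls to the robot, and variables do not carry over. Pictures are saved under pics/ and viewed, at most 10 in all, crops included, and the job is handed in when it is done.

Besides the shell and the picture viewer there is one more tool, called after "Call:" as a command line: name --pt "numbers of a row" for each row, then --argument value for the rest. step_arm: Moves the arm, as the interface text tells. Its arguments: {"type":"object","properties":{"deltas":{"type":"array","items":{"type":"array","items":{"type":"number"}}},"newtons":{"type":"number"}},"required":["deltas"]}

```bash
mkdir -p pics; cat > h.py <<'E'
from workcell import *
import numpy as np, cv2
def cam(n):
    c=read_camera(n); z=c["z_map"]; K=c["K"]; T=c["world_from_camera"]
    v,u=np.mgrid[:z.shape[0],:z.shape[1]]
    P=np.stack([(u-K[0,2])/K[0,0]*z,(v-K[1,2])/K[1,1]*z,z],-1)@T[:3,:3].T+T[:3,3]
    P[z==0]=np.nan
    return c["image"],P
def save(n,im): cv2.imwrite("pics/"+n,im[...,::-1])
E
python3 - <<'E'
from h import *
im,P=cam("top"); i2,P2=cam("side")
save("t0.png",im); save("s0.png",i2); np.savez("d0.npz",im=im,P=P,i2=i2,P2=P2)
s=get_state(); print({k:np.round(s[k],3) for k in("clock","tcp_pos","orientation","finger_gap","wrist_force")})
E
```

```text
{'clock': np.float64(0.1), 'tcp_pos': array([ 0.172, -0.548,  0.23 ]), 'orientation': array([-0.001,  0.988,  0.152, -0.   ]), 'finger_gap': np.float64(0.086), 'wrist_force': array([-0.337,  0.121,  0.108])}
```

View pics/t0.png

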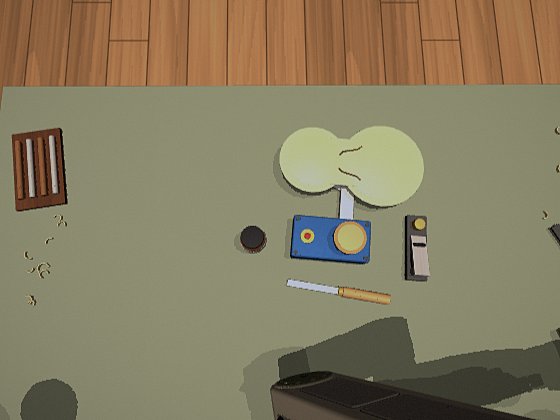

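View pics/s0.png

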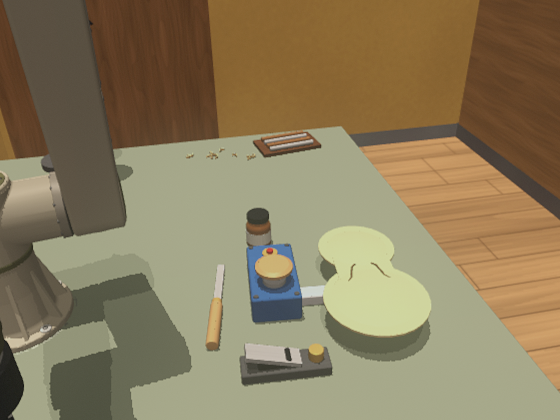

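The top view shows the plunger pad at about (350,237), the pin at (307,236), the jar at (253,238), the plane at (417,247) and the chisel at (340,292). The plate lies above the block in the picture.

```bash
python3 - <<'E'
from h import *
d=np.load("d0.npz");P=d["P"];im=d["im"].astype(int)
for n,(u,v) in dict(pad=(350,237),pin=(307,236),jar=(253,238),plane=(419,224)).items(): print(n,P[v,u].round(4))
def pad(P,c0):
    m=(np.abs(P[...,2]-.104)<.006)&(np.hypot(P[...,0]-c0[0],P[...,1]-c0[1])<.05)
    uv=np.argwhere(m)[:,::-1].astype(np.int32); Q=P[m]
    (cx,cy),r=cv2.minEnclosingCircle(Q[:,:2].astype(np.float32)); return m.sum(),Q.mean(0).round(4),(cx,cy,r)
print(pad(P,P[237,350]),pad(d["P2"],P[237,350]))
hsv=cv2.cvtColor(d["im"],cv2.COLOR_RGB2HSV)
b=(hsv[...,0]>100)&(hsv[...,0]<130)&(hsv[...,1]>120)&(np.abs(P[...,2]-.06)<.006)
q=P[b][:,:2].astype(np.float32);r=cv2.minAreaRect(q);print(r,cv2.boxPoints(r).round(3).tolist())
s=get_state();print(s["tcp_pos"])
E
```

```text
pad [ 0.5239 -0.0811  0.104 ]
pin [0.5322 0.0132 0.0688]
jar [0.5268 0.1387 0.0854]
plane [ 0.5618 -0.2617  0.043 ]
(np.int64(843), array([ 0.5228, -0.0808,  0.1034]), (0.5232416391372681, -0.08152085542678833, 0.03815869614481926)) (np.int64(621), array([ 0.5223, -0.0882,  0.101 ]), (0.5231281518936157, -0.08618105202913284, 0.037655871361494064))
((0.5271450281143188, -0.04378000646829605), (0.18378619849681854, 0.09999601542949677), 84.17610168457031) [[0.46799999475479126, -0.12999999523162842], [0.5680000185966492, -0.14000000059604645], [0.5860000252723694, 0.0430000014603138], [0.4869999885559082, 0.05299999937415123]]
[ 0.17244124 -0.54805646  0.2304987 ]
```

Call:
step_arm --pt "29 39 0 0 0 0 -1" --pt "29 39 0 0 0 0 -1" --pt "29 39 0 0 0 0 -1" --pt "29 39 0 0 0 0 -1" --pt "29 39 0 0 0 0 -1" --newtons 40

```text
clock: 0.6
tcp_pos: [0.3181, -0.3517, 0.231]
orientation: [-0.0, 0.988, 0.151, -0.0]
wrist_force: [2.0, -0.4, 0.2]
finger_gap: 0.0123
grip_force: 0.0
```

Call:
step_arm --pt "29 39 0 0 0 0 -1" --pt "29 39 0 0 0 0 -1" --pt "29 39 0 0 0 0 -1" --pt "29 39 0 0 0 0 -1" --pt "29 39 0 0 0 0 -1"

```text
clock: 1.1
tcp_pos: [0.4632, -0.1566, 0.2312]
orientation: [0.0, 0.988, 0.152, -0.0]
wrist_force: [0.6, 0.0, 0.3]
finger_gap: 0.0001
grip_force: 0.0
```

Call:
step_arm --pt "29 39 -10 0 0 0 -1" --pt "29 34 -20 0 0 0 -1" --pt "0 0 0 0 0 0 -1" --pt "0 0 0 0 0 0 -1"

```text
clock: 1.5
tcp_pos: [0.5202, -0.0843, 0.2002]
orientation: [-0.0, 0.988, 0.153, -0.001]
wrist_force: [-0.1, -0.1, 0.1]
finger_gap: -0.0001
grip_force: 0.0
```

Call:
step_arm --pt "1 0 -40 0 0 0 -1" --pt "1 0 -35 0 0 0 -1" --pt "0 0 -13 0 0 0 -1" --pt "0 0 0 0 0 0 -1"

```text
clock: 1.9
tcp_pos: [0.5202, -0.0863, 0.1115]
orientation: [-0.001, 0.989, 0.151, -0.002]
wrist_force: [0.3, 0.1, -0.0]
finger_gap: 0.0
grip_force: 0.0
```

```bash
python3 - <<'E'
from h import *
i2,_=cam("side"); save("s1.png",cv2.resize(i2[180:340,190:390],None,fx=3,fy=3))
E
```

```text
(no output)
```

View pics/s1.png

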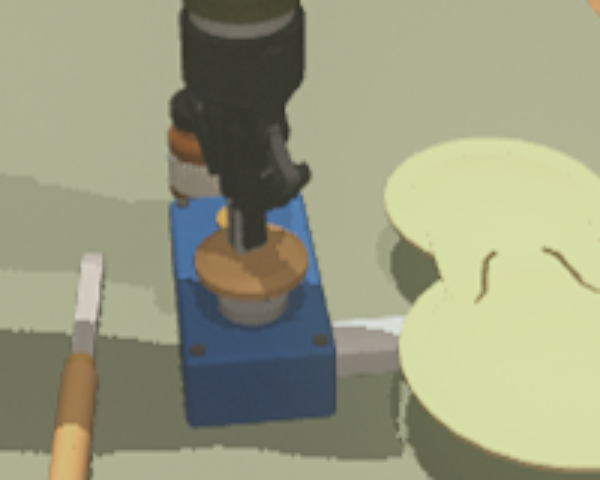

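The shut fingertips sit over the pad at about crop (250,245), near its centre and just above it. They are clear of the pin, which is behind them at (222,215). I'll make the first press.

Call:
step_arm --pt "2 2 -8 0 0 0 -1" --pt "0 0 -8 0 0 0 -1" --pt "0 0 -8 0 0 0 -1" --pt "0 0 -1 0 0 0 -1" --pt "0 0 0 0 0 0 -1"

```text
clock: 2.45
tcp_pos: [0.5264, -0.0845, 0.0903]
orientation: [0.001, 0.988, 0.152, 0.002]
wrist_force: [-0.2, -0.3, 7.7]
finger_gap: 0.0004
grip_force: 4.0
```

Call:
step_arm --pt "0 0 -2 0 0 0 -1" --pt "0 0 -2 0 0 0 -1" --pt "0 0 0 0 0 0 -1"

```text
clock: 2.75
tcp_pos: [0.5264, -0.0845, 0.0874]
orientation: [0.002, 0.988, 0.152, 0.002]
wrist_force: [-3.0, -0.6, 14.7]
finger_gap: 0.0001
grip_force: 7.3
```

Call:
step_arm --pt "0 0 -2 0 0 0 -1" --pt "0 0 0 0 0 0 -1"

```text
clock: 2.95
tcp_pos: [0.5265, -0.0846, 0.0873]
orientation: [0.002, 0.988, 0.152, 0.003]
wrist_force: [-8.0, 0.3, 28.0]
finger_gap: -0.0002
grip_force: 14.1
```

Call:
step_arm --pt "0 0 12 0 0 0 -1" --pt "0 0 16 0 0 0 -1" --pt "0 0 0 0 0 0 -1" --pt "0 0 0 0 0 0 -1"

```text
clock: 3.35
tcp_pos: [0.5251, -0.0837, 0.1106]
orientation: [0.0, 0.988, 0.152, 0.001]
wrist_force: [0.1, -0.1, -0.1]
finger_gap: -0.0001
grip_force: 0.0
```

```bash
python3 - <<'E'
from h import *
for n in("top","side"):
    i,P=cam(n); m=(np.hypot(P[...,0]-.532,P[...,1]-.0132)<.014)&(P[...,2]>.063)&(P[...,2]<.115)
    print(n,m.sum(),np.percentile(P[m][:,2],[50,90,98]).round(4) if m.any() else "")
E
```

```text
top 71 [0.0696 0.0842 0.0861]
side 6 [0.0731 0.0777 0.078 ]
```

Stop found at z = 0.0873 (28 N), and the pin rose by about 16 mm. I'll repeat the stroke.

Call:
step_arm --pt "0 0 -10 0 0 0 -1" --pt "0 0 -10 0 0 0 -1" --pt "0 0 -8 0 0 0 -1" --pt "0 0 0 0 0 0 -1" --pt "0 0 0 0 0 0 -1"

```text
clock: 3.95
tcp_pos: [0.5254, -0.0838, 0.0872]
orientation: [0.001, 0.988, 0.152, 0.002]
wrist_force: [-12.1, 2.4, 42.2]
finger_gap: 0.0003
grip_force: 21.5
```

Call:
step_arm --pt "0 0 12 0 0 0 -1" --pt "0 0 16 0 0 0 -1" --pt "0 0 0 0 0 0 -1" --pt "0 0 0 0 0 0 -1"

```text
clock: 4.35
tcp_pos: [0.5242, -0.0834, 0.1092]
orientation: [-0.0, 0.988, 0.152, -0.0]
wrist_force: [0.5, -1.1, -0.6]
finger_gap: 0.0002
grip_force: 0.0
```

```bash
python3 - <<'E'
from h import *
for n in("top","side"):
    i,P=cam(n); m=(np.hypot(P[...,0]-.532,P[...,1]-.0132)<.014)&(P[...,2]>.063)&(P[...,2]<.115)
    print(n,m.sum(),np.percentile(P[m][:,2],[50,90,98]).round(4) if m.any() else "")
E
```

```text
top 77 [0.0733 0.0964 0.0975]
side 6 [0.0688 0.0747 0.0757]
```

Call:
step_arm --pt "0 0 -10 0 0 0 -1" --pt "0 0 -10 0 0 0 -1" --pt "0 0 -5 0 0 0 -1" --pt "0 0 0 0 0 0 -1" --pt "0 0 0 0 0 0 -1"

```text
clock: 4.95
tcp_pos: [0.5249, -0.0837, 0.0874]
orientation: [0.001, 0.988, 0.152, 0.001]
wrist_force: [-6.5, 0.9, 23.6]
finger_gap: -0.0004
grip_force: 11.7
```

Call:
step_arm --pt "0 0 12 0 0 0 -1" --pt "0 0 16 0 0 0 -1" --pt "0 0 0 0 0 0 -1" --pt "0 0 0 0 0 0 -1"

```text
clock: 5.35
tcp_pos: [0.5243, -0.0834, 0.1123]
orientation: [-0.0, 0.988, 0.152, -0.0]
wrist_force: [-0.7, 0.2, -0.4]
finger_gap: -0.0003
grip_force: 0.0
```

```bash
python3 - <<'E'
from h import *
for n in("top","side"):
    i,P=cam(n); m=(np.hypot(P[...,0]-.532,P[...,1]-.0132)<.014)&(P[...,2]>.063)&(P[...,2]<.115)
    print(n,m.sum(),np.percentile(P[m][:,2],[50,90,98]).round(4) if m.any() else "")
E
```

```text
top 86 [0.0729 0.1084 0.1095]
side 9 [0.0713 0.0799 0.0807]
```

The pin tip is now near 108 mm, so it looks fully out. One extra harmless press makes sure, then I'll move clear.

Call:
step_arm --pt "0 0 -10 0 0 0 -1" --pt "0 0 -10 0 0 0 -1" --pt "0 0 -8 0 0 0 -1" --pt "0 0 0 0 0 0 -1" --pt "0 0 0 0 0 0 -1"

```text
clock: 5.95
tcp_pos: [0.525, -0.0837, 0.0873]
orientation: [0.001, 0.988, 0.152, 0.001]
wrist_force: [-6.6, 1.5, 23.2]
finger_gap: -0.0003
grip_force: 11.5
```

Call:
step_arm --pt "0 0 12 0 0 0 -1" --pt "0 0 20 0 0 0 -1" --pt "0 0 40 0 0 0 -1" --pt "0 0 45 0 0 0 -1" --pt "0 0 30 0 0 0 -1"

```text
clock: 6.45
tcp_pos: [0.5249, -0.0836, 0.2337]
orientation: [0.0, 0.988, 0.152, 0.0]
wrist_force: [1.1, -0.4, -0.1]
finger_gap: 0.0003
grip_force: 0.0
```

Call:
step_arm --pt "-30 -35 0 0 0 0 -1" --pt "-30 -35 0 0 0 0 -1" --pt "-30 -35 0 0 0 0 -1" --pt "-10 -35 0 0 0 0 -1" --pt "0 0 0 0 0 0 -1"

```text
clock: 6.95
tcp_pos: [0.4232, -0.2268, 0.231]
orientation: [0.0, 0.989, 0.149, -0.001]
wrist_force: [-0.2, 0.7, -0.2]
finger_gap: -0.0001
grip_force: 0.0
```

```bash
python3 - <<'E'
from h import *
for n in("top","side"):
    i,P=cam(n); m=(np.hypot(P[...,0]-.532,P[...,1]-.0132)<.014)&(P[...,2]>.063)&(P[...,2]<.115)
    print(n,m.sum(),np.percentile(P[m][:,2],[50,90,98]).round(4) if m.any() else "")
    q=(np.hypot(P[...,0]-.523,P[...,1]+.083)<.025)&(P[...,2]<.12); print("pad",np.median(P[q][:,2]))
save("s2.png",cv2.resize(i[180:340,190:390],None,fx=3,fy=3))
E
```

```text
top 85 [0.0771 0.1084 0.1094]
pad 0.1040042994783878
side 129 [0.0878 0.1052 0.1061]
pad 0.10069315197533446
```

View pics/s2.png

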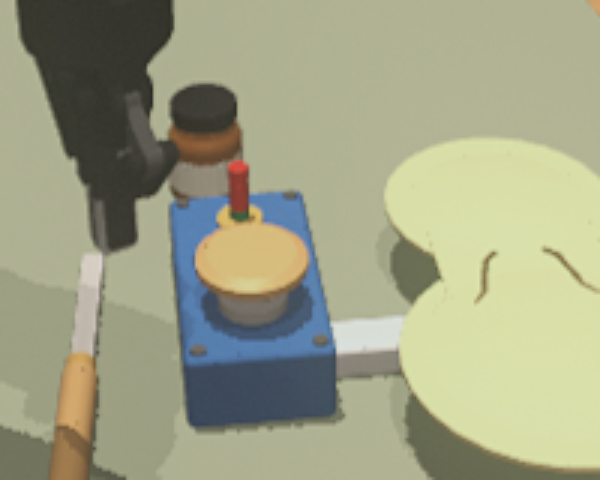

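The pin stands out at crop (238,165–220) with its green band visible at the collar. The pad is back up at 104 mm and the gripper is clear.

```bash
python3 -c "
from workcell import *
print(hand_in())"
```

```text
the job is handed in; nothing more can be done
None
```

The job is handed in, though the hand-in returned no verdict: after four full presses the pin measures about 42 mm out with its green band showing, the plunger is back up, and the arm is clear and touching nothing.

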